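Set the gas regulator and lock it

TASK

Turn the pressure knob of the gas regulator clockwise until its long nose, once let go, rests pointing at the raised mark on the dial, and then, with the knob set, slide the steel lock fully home so that its fork straddles the nose and clicks in. If the fork meets the knob, ease off and set the knob better instead of forcing it; leave the other things on the cabinet where they are.

Things in the scene. Friction and masses are not known exactly. Their poses are not given: they have to be found in the camera images.
- regulator: Gas regulator: grey block 100 x 216 x 40 mm (x, y, z of its own frame), fixed to the cabinet top; origin at the centre of its underside. The knob's upright axis stands at x 0, y +55 mm; the lock runs on two rails along its y axis, at x 0, on the -y half. Brass pipe stubs stick out to y +127 and -128 mm.
- mark (a point): Outer end of the raised mark, the only raised bar (6 x 19 mm, top 47.5 mm up) on the round dial (diameter 100 mm, top 44 mm up) under the knob: 48 mm from the knob's axis toward the regulator's -y, the lock's side. Knob set: the nose's tip is straight above this point.
- gauge (a point): Top of the upright round gauge (diameter 52, 22 mm thick) behind the regulator, 96 mm up.
- knob: The knob's grip: black upright bar 82 x 16 x 32 mm (long, thick, high) on a round hub, diameter 52. Origin on the turning axis at the bar's foot, 54 mm above the cabinet top; top 86 mm up. Its x axis points along the plain nose, which ends 48 mm from the axis; the tail ends at 34 mm with a cross piece 10 x 36 mm, 24 high. Pinch its flat 16 mm thickness at the axis.
- nose (a point): Top of the tip of the knob's nose, on its middle line, 48 mm from the axis, 86 mm up. It starts 1.75 to 2.65 rad counter-clockwise (seen from above) of the mark, too far for one turn of most wrists; end stops 0.6 rad past the mark and 2.85 before it. Turning takes about 0.13 N m. The knob is springy: let go, it springs back some 0.1 to 0.25 rad against the turn, much the same each time, then stays.
- lock_travel (a joint): Travel of the lock, m, along the regulator's +y, toward the knob: 0 fully back, 0.052 home against its stop; starts below 0.008. It rubs with 2 N and stays where left. From about 0.041 a sprung catch resists with up to about 10 N; past 0.046 it snaps on and holds. With the knob over about 0.05 rad (2.5 mm at the tip) off the mark the fork strikes the bar at about 0.030.
- lock: The steel lock: carriage 40 x 50 mm (x, y; top 58 mm above the cabinet) with an upright thumb tab and a two-pronged fork. Origin under the tab's middle, 40 mm up, at regulator y -83 mm plus its travel; y axis along the slide toward the knob. The carriage reaches 20 mm behind the tab's middle; the prongs end 60 mm ahead, 58 to 78 mm up, 21 mm gap.
- lock_tab (a point): Middle of the top of the thumb tab, 92 mm up; the tab is 34 mm wide (across the slide), 12 mm thick (along it), 34 mm high. Push it from behind, toward the knob.
- spatter_spray: Bystander: spray can, diameter 52, 203 mm high, upright; origin under its centre.
- cone_1: Bystander: dark cast cone on two cradle plates, 47 x 109 x 116 mm; origin under its centre.
- cone_3: Bystander: smaller cast cone, 38 x 80 x 84 mm; origin under its centre.
- tape_measure: Bystander: pocket tape measure, 67 x 82 x 38 mm; origin under its centre.
- spanner_13: Bystander: open spanner, 180 x 30 x 7 mm, lying flat; origin under its centre.
- locking_pliers: Bystander: locking pliers, 162 x 44 x 14 mm, lying flat; origin under its centre.
- cut_bracket: Bystander: flat L-shaped cut plate, 75 x 100 x 5 mm, beside the regulator; origin under its centre.
- cut_key: Bystander: flat cut key plate, 26 x 95 x 5 mm, beside the regulator; origin under its centre.

How it is judged:
On the way, in this order (a step that is already met when the one before it is completed fails the run):
1. the knob's nose is on the mark (tips within 3.5 mm, seen from above) while the lock is still back (travel under 0.034, not past the nose) and the fingers have let go of the knob (horizontal distance between nose and mark below 0.0035 m and value of joint lock_travel below 0.034 m and contact force between the fingers and knob below 0.5 N), for 0.2 s.
2. the lock is home over the nose (travel over 0.049) (horizontal distance between nose and mark below 0.0035 m and value of joint lock_travel above 0.049 m), for 0.2 s.
At the end, for the whole second after the job is handed in: The tip of the knob's nose is within 3.5 mm of the mark's outer end, seen from above, and the lock is home (within 3 mm of its stop), at rest (all of step 2 and velocity of joint lock_travel between -0.01 and 0.01 m/s); the robot touches nothing.
It fails at once if the fork is forced against the knob with more than 35 N (contact force between lock and knob above 35 N).
It fails at once if a bystander is moved more than 25 mm (distance of any of spatter_spray, cone_1, cone_3, tape_measure, spanner_13, locking_pliers, cut_bracket, cut_key from where it was at the start of the episode above 0.025 m).
It also fails if it takes over 58 s, if anything falls off the work surface, if the arm or the gripper's body presses on something with over 40 N, if the wrist force passes 120 N, or if a joint passes its speed limit or range.

ROBOT

A 6-joint arm with a two-finger parallel gripper is mounted at the origin on a cart in front of the work surface, level with it; the furniture and walls round the work are solid. World frame = base frame: x ahead of the robot, y to its left, z up, the work surface at z = 0. Lengths are in m, angles in rad, forces in N, time in s.
With the tool pointing down it reaches from about 0.325 to 0.875 m from the base axis. Payload 4.4 kg.
Tool frame: the origin (TCP) lies at the very end of the fingers, on their centre line; the grasp point (between the pads) lies 19 mm behind it; z points along the fingers, y is the line along which they close (so a half turn about z gives the same grasp; the last joint's range is limited). The gripper opens to 85 mm and grips with 20 to 120 N. Pads are 22 mm wide; open, the fingers measure 114 mm over their backs; the gripper's body (76 mm by 85 mm) begins 54 mm behind the grasp point. The pads swing forward as they close: fully open they stand 13 mm farther back than shut.
Start: joints at [1.159, 0.207, 1.542, -0, 1.393, -0.15], TCP at [0.148, 0.556, 0.231] pointing down, gripper open.
Joint ranges: [-2.73, 2.73], [-0.86, 2.22], [0.23, 2.46], [-1.11, 4.25], [0.08, 2.63], [-2.82, 2.82]. Speed limits (rad/s): [2.79, 2.79, 3.14, 3.14, 3.14, 3.14].

INTERFACE

Orientations are given as a 3x3 rotation matrix whose columns are the frame's x, y, z axes.
In Python, from bench import r gives the robot as it stands.
- The arm moves only by the tool carry_out, never from a script. Its argument "deltas" is a list of rows, each an object of numbers: "tx", "ty", "tz": the shift along the tool's x, y, z in mm; "wx", "wy", "wz": the turn, a rotation vector about the tool's x, y, z in rad; "grip": the opening in per cent of the stroke, from 0 (shut) to 100 (fully open). A call has 1 to 5 rows; each row is the pose to reach, as a shift and turn from the pose commanded when the call began, along the tool's axes at that moment; what a row does not reach only later rows make up. A row lasts 1/8 s, in which the tool goes at most 62.5 mm and 10.7 degrees, less where a joint would pass 70% of its speed; a pose out of reach is approached as far as the arm can. A call with a gripper value outside its range is refused whole. The fingers move at their own pace and stop on an object; the grip force is fixed at half the most. Time passes only in rows, so rows that repeat a pose let the fingers close. It gives the time, the measured TCP pose, the force, the opening and the grip force at its end, in the units of the state.
- r.sense(): the state, without advancing time (a new reading comes with each control period).
- r.read_camera(name): name is "scene" or "top"; returns a dict with "color" (420x560x3 uint8, red, green, blue), "camera_matrix" (3x3 intrinsics, pixels), "k1" (the pictures are not rectified: a ray, as slopes to the right and down, at radius r is drawn at 1 + k1 r^2 times it, then the intrinsics apply), "view" (4x4, takes a point from world to camera coordinates). Camera axes: x right, y down, z forward; pixel columns grow to the right and rows downward; lengths in m; the calibration is good to about 2 mm. A picture is of the moment at which its call begins. There is no depth.
- r.sign_off(): hands the job in; it is judged then, once.
The state is a dict: "t": time; "joint_positions": joint angles; "dq": joint speeds; "joint_torque": joint torques, N m; "eef_pos": TCP position; "tcp_rot": TCP orientation; "wrist_force": force on the tool from outside, world axes, zero at the start; "wrist_torque": the same for the moment, N m; "finger_gap": opening from 0.0 (shut) to 1.0 (fully open); "grip_force": force on a finger pad.
Only numpy, scipy, OpenCV 4.12 (cv2) and the standard library are available. Lean on these libraries where they do the work, as an engineer would, in place of code of your own. Each camera call takes 0.05 s, during which the arm holds its last target. There are 200 camera calls.

## Working session

There is one attempt and no reset: what is moved stays moved. The work goes in short steps, Python scripts to look and compute and a tool call to move; the robot and the scene stay as the last step left them, time stands still between calls to the robot, and variables do not carry over. Pictures are saved under pics/ and viewed, at most 10 in all, crops included, and the job is handed in when it is done.

Besides the shell and the picture viewer there is one more tool, called after "Emit:" in YAML: its name, and indented under it one key for each argument. carry_out: Moves the arm, as the interface text tells. Its arguments: {"type":"object","properties":{"deltas":{"type":"array","items":{"type":"object","properties":{"tx":{"type":"number"},"ty":{"type":"number"},"tz":{"type":"number"},"wx":{"type":"number"},"wy":{"type":"number"},"wz":{"type":"number"},"grip":{"type":"number"}}}}},"required":["deltas"]}

```bash
mkdir -p pics; ls; cat > h.py <<'E'
import numpy as np,cv2
from bench import r
def und(c,px):
    K=np.array(c["camera_matrix"]);k=c["k1"]
    return cv2.undistortPoints(np.array(px,float).reshape(-1,1,2),K,np.array([k,0,0,0.]))[:,0]
def ray(c,px,z):
    V=np.array(c["view"]);R=V[:3,:3];o=-R.T@V[:3,3]
    d=np.c_[und(c,px),np.ones(len(px))]@R
    return o+d*((z-o[2])/d[:,2])[:,None]
def proj(c,P):
    V=np.array(c["view"])
    return cv2.projectPoints(np.array(P,float).reshape(-1,1,3),cv2.Rodrigues(V[:3,:3])[0],V[:3,3],np.array(c["camera_matrix"]),np.array([c["k1"],0,0,0.]))[0][:,0]
def save(n,im): cv2.imwrite("pics/"+n,im[...,::-1])
E
python3 - <<'E'
from h import *
for n in("scene","top"):
    c=r.read_camera(n);save(n+"0.png",c["color"]);V=np.array(c["view"]);print(n,c["k1"],-V[:3,:3].T@V[:3,3],V[:3,:3].round(2).tolist(),np.array(c["camera_matrix"]).tolist())
print(r.sense())
E
```

```text
pics
scene -0.08343063850277542 [ 0.17236594 -0.53753239  0.81523011] [[0.78, -0.63, 0.01], [-0.45, -0.57, -0.69], [0.44, 0.53, -0.73]] [[449.0843985178509, 0.0, 280.65674673795627], [0.0, 449.0843985178509, 214.4051164833024], [0.0, 0.0, 1.0]]
top 0.02459435191241912 [0.46614825 0.00752208 1.31056978] [[-0.02, -1.0, -0.0], [-0.99, 0.02, -0.11], [0.11, 0.0, -0.99]] [[491.8039510757484, 0.0, 273.5513306449323], [0.0, 491.8039510757484, 204.40324437964284], [0.0, 0.0, 1.0]]
{'t': 0.1, 'joint_positions': array([ 1.15947062e+00,  2.07386089e-01,  1.54284614e+00,  3.63752041e-05,
        1.39348653e+00, -1.50519959e-01]), 'dq': array([ 0.00183101, -0.00107468, -0.00357468, -0.00136551, -0.00057847,
        0.00018815]), 'joint_torque': array([-8.73134013e-04, -3.84094512e+01, -2.92549038e+01, -1.86147199e-04,
        4.85261553e-03,  6.58936116e-06]), 'eef_pos': array([0.14799921, 0.55490839, 0.23019612]), 'tcp_rot': array([[-9.66180701e-01,  2.57864447e-01, -8.82889873e-04],
       [ 2.57865715e-01,  9.66178830e-01, -1.93445852e-03],
       [ 3.54201426e-04, -2.09670352e-03, -9.99997739e-01]]), 'wrist_force': array([-0.66836849, -0.16273045, -0.36985611]), 'wrist_torque': array([-0.00465855, -0.00372636,  0.00646576]), 'grip_force': 0.0, 'finger_gap': 0.9998654509386893}
```

View pics/scene0.png

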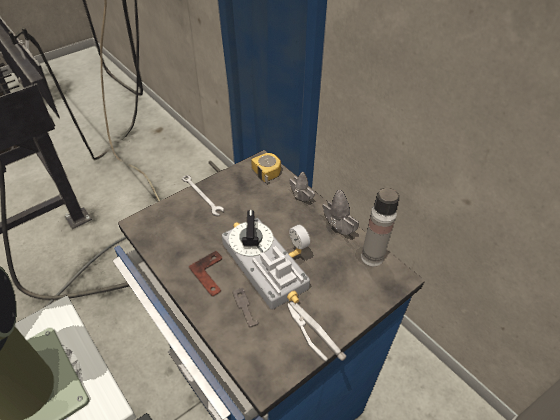

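View pics/top0.png

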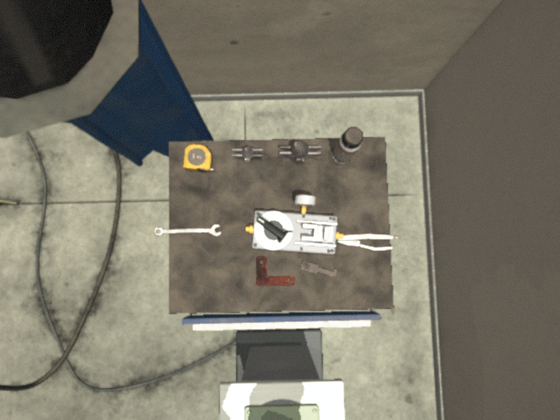

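The top view shows the regulator with its dial near (274,231) and the lock to the right at (318,233), so its +y runs along world +y. The scene view shows the same, with the knob at (250,232). I'll zoom in on both.

```bash
python3 - <<'E'
from h import *
c=r.read_camera("top");s=r.read_camera("scene")
a=cv2.resize(c["color"][180:265,235:355],None,fx=6.6,fy=6.6,interpolation=cv2.INTER_CUBIC)
b=cv2.resize(s["color"][195:315,210:330],None,fx=5,fy=5,interpolation=cv2.INTER_CUBIC)
save("top1.png",a);save("scene1.png",b)
for n,c in(("top",c),("scene",s)):
    im=c["color"];h=cv2.cvtColor(im,cv2.COLOR_RGB2HSV)
    m=((h[...,0]>14)&(h[...,0]<28)&(h[...,1]>130)&(h[...,2]>120)).astype(np.uint8)
    N,l,st,ce=cv2.connectedComponentsWithStats(m)
    for i in range(1,N):
        if st[i,4]>5: print(n,st[i],ce[i].round(1),ray(c,[ce[i]],.02)[0].round(4))
E
```

```text
top [183 144  29  27 388] [197.5 157.8] [0.7373 0.2077 0.02  ]
top [301 206   5   7  30] [303.  208.9] [ 0.5943 -0.0696  0.02  ]
top [246 225   7   9  38] [249.1 228.6] [0.5454 0.0733 0.02  ]
top [337 232   7   5  18] [339.6 233.8] [ 0.5266 -0.1635  0.02  ]
scene [252 153  29  29 271] [265.3 165.3] [0.7338 0.2107 0.02  ]
scene [292 249   9   8  39] [296.4 252. ] [ 0.6055 -0.0711  0.02  ]
scene [288 291  11  12  47] [293.1 297.5] [ 0.5221 -0.1591  0.02  ]
```

View pics/top1.png

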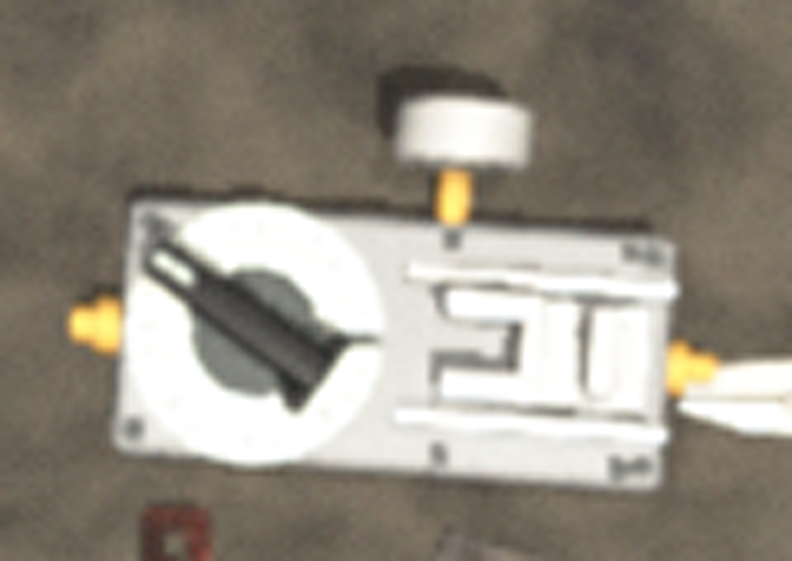

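View pics/scene1.png

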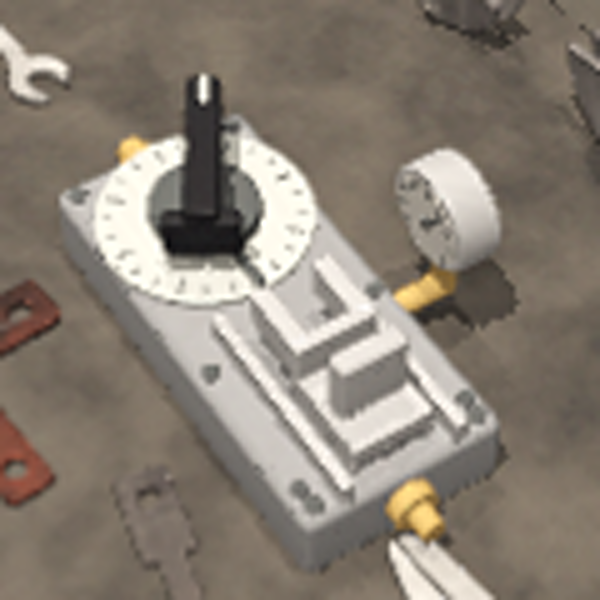

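The top crop shows the nose (white stripe) at upper left, its tip near crop (150,250). The mark is at (360,340), and the top-face corners are at (133,205), (676,242), (660,485) and (118,450). I'll calculate the geometry from these.

```bash
cat >> h.py <<'E'
def crop2px(p,ox,oy,f): return (np.array(p,float)+.5)/f-.5+[ox,oy]
E
python3 - <<'E'
from h import *
c=r.read_camera("top");s=r.read_camera("scene")
C=ray(c,crop2px([[133,205],[676,242],[660,485],[118,450]],235,180,6.6),.04)
print(C.round(4).tolist(),np.linalg.norm(np.roll(C,-1,0)-C,axis=1).round(4))
u=(C[0]-C[1]+C[3]-C[2])[:2];u/=np.linalg.norm(u);O=C.mean(0)[:2]
print("centre",O,"yaxis",u,"yaw",np.arctan2(-u[0],u[1]))
K=O+.055*u
D=ray(c,crop2px([[254,335]],235,180,6.6),.044);print("knob",K,"dial c",D)
n=ray(c,crop2px([[152,252],[172,240],[142,264]],235,180,6.6),.086);print("nose",n)
d=n[0][:2]-D[0][:2];m=-u
print("nose r",np.linalg.norm(d),"ang from mark",np.arctan2(m[0]*d[1]-m[1]*d[0],m@d))
# scene check
n2=ray(s,crop2px([[203,76]],210,195,5),.086);t=ray(s,crop2px([[345,355],[405,330]],210,195,5),.092)
print("scene nose",n2,"tab front-top",t)
print("corners scene",ray(s,crop2px([[62,195],[303,530],[497,430]],210,195,5),.04).round(4).tolist())
dc=ray(s,crop2px([[205,219]],210,195,5),.044);print("scene dial",dc)
E
```

```text
[[0.5905, 0.0569, 0.04], [0.5712, -0.1559, 0.04], [0.4765, -0.1462, 0.04], [0.4947, 0.0645, 0.04]] [0.2137 0.0952 0.2115 0.0961]
centre [ 0.53320443 -0.04516985] yaxis [0.08813288 0.99610873] yaw -0.08824737163843653
knob [0.53805174 0.00961613] dial c [[0.53809118 0.01047557 0.044     ]]
nose [[0.56796438 0.04828196 0.086     ]
 [0.57235214 0.04062843 0.086     ]
 [0.56349632 0.05214734 0.086     ]]
nose r 0.04818434868441945 ang from mark 2.5611262068514478
scene nose [[0.56652804 0.04760483 0.086     ]] tab front-top [[ 0.51595309 -0.11768403  0.092     ]
 [ 0.54282286 -0.12296943  0.092     ]]
corners scene [[0.4962, 0.0636, 0.04], [0.4724, -0.1455, 0.04], [0.566, -0.1575, 0.04]]
scene dial [[0.53704386 0.00865641 0.044     ]]
```

```bash
cat >> h.py <<'E'
from scipy.spatial.transform import Rotation as Ro
def goto(x,y,z,a):  # a: world angle of tool y, tool down
    s=r.sense();R=np.array(s["tcp_rot"]);d=R.T@(np.array([x,y,z])-s["eef_pos"])*1000
    Y=np.array([np.cos(a),np.sin(a),0]);Z=np.array([0,0,-1.]);T=np.c_[np.cross(Y,Z),Y,Z]
    print("t",s["t"],"tcp",s["eef_pos"].round(4),"yang",np.arctan2(R[1,1],R[0,1]).round(3),"q6",s["joint_positions"][5].round(3))
    print("  d mm",d.round(1),"w",Ro.from_matrix(R.T@T).as_rotvec().round(3))
E
python3 -c "
from h import *
goto(.538,.0098,.2,.902+np.pi/2)"
```

```text
t 0.3 tcp [0.1481 0.5553 0.2309] yang 1.31 q6 -0.15
  d mm [-517.3 -426.6   31.1] w [-1.000e-03 -1.000e-03 -1.163e+00]
```

Emit:
carry_out:
  deltas:
    - {"tx": -517,"ty": -427,"tz": 0,"wz": -1.163,"grip": 100}
    - {"tx": -517,"ty": -427,"tz": 0,"wz": -1.163,"grip": 100}
    - {"tx": -517,"ty": -427,"tz": 0,"wz": -1.163,"grip": 100}
    - {"tx": -517,"ty": -427,"tz": 0,"wz": -1.163,"grip": 100}
    - {"tx": -517,"ty": -427,"tz": 0,"wz": -1.163,"grip": 100}

```text
schema error: expected keys tx, ty, tz, wx, wy, wz, grip
```

```bash
python3 -c "
from h import *
goto(.538,.0098,.16,.902+np.pi/2)"
```

```text
t 0.3 tcp [0.1481 0.5553 0.2309] yang 1.31 q6 -0.15
  d mm [-517.3 -426.5   71.1] w [-1.000e-03 -1.000e-03 -1.163e+00]
```

Emit:
carry_out:
  deltas:
    - {"tx": -517,"ty": -427,"tz": 0,"wx": 0,"wy": 0,"wz": -1.163,"grip": 100}
    - {"tx": -517,"ty": -427,"tz": 0,"wx": 0,"wy": 0,"wz": -1.163,"grip": 100}
    - {"tx": -517,"ty": -427,"tz": 0,"wx": 0,"wy": 0,"wz": -1.163,"grip": 100}
    - {"tx": -517,"ty": -427,"tz": 0,"wx": 0,"wy": 0,"wz": -1.163,"grip": 100}
    - {"tx": -517,"ty": -427,"tz": 0,"wx": 0,"wy": 0,"wz": -1.163,"grip": 100}

```text
t: 0.92
eef_pos: [0.3128, 0.3277, 0.2318]
tcp_rot: [[-0.836, -0.548, 0.001], [-0.548, 0.836, 0.0], [-0.001, -0.0, -1.0]]
wrist_force: [0.6, -0.3, 0.1]
finger_gap: 1.0
grip_force: 0.0
```

```bash
python3 -c "
from h import *
goto(.538,.0098,.16,.902+np.pi/2)"
```

```text
t 0.925 tcp [0.3128 0.3277 0.2318] yang 2.151 q6 -1.534
  d mm [ -13.9 -389.3   71.8] w [-0.     0.001 -0.321]
```

Emit:
carry_out:
  deltas:
    - {"tx": -14,"ty": -389,"tz": 40,"wx": 0,"wy": 0,"wz": -0.321,"grip": 100}
    - {"tx": -14,"ty": -389,"tz": 40,"wx": 0,"wy": 0,"wz": -0.321,"grip": 100}
    - {"tx": -14,"ty": -389,"tz": 40,"wx": 0,"wy": 0,"wz": -0.321,"grip": 100}
    - {"tx": -14,"ty": -389,"tz": 40,"wx": 0,"wy": 0,"wz": -0.321,"grip": 100}
    - {"tx": -14,"ty": -389,"tz": 40,"wx": 0,"wy": 0,"wz": -0.321,"grip": 100}

```text
t: 1.55
eef_pos: [0.4824, 0.086, 0.2013]
tcp_rot: [[-0.625, -0.781, 0.001], [-0.781, 0.625, 0.0], [-0.001, -0.001, -1.0]]
wrist_force: [0.9, 1.0, 0.7]
finger_gap: 1.003
grip_force: 0.0
```

```bash
python3 -c "
from h import *
goto(.538,.0098,.16,.902+np.pi/2)"
```

```text
t 1.55 tcp [0.4824 0.086  0.2013] yang 2.467 q6 -2.467
  d mm [ 24.8 -91.   41.4] w [-0.001  0.001 -0.006]
```

Emit:
carry_out:
  deltas:
    - {"tx": 25,"ty": -91,"tz": 41,"wx": 0,"wy": 0,"wz": -0.006,"grip": 100}
    - {"tx": 25,"ty": -91,"tz": 41,"wx": 0,"wy": 0,"wz": -0.006,"grip": 100}
    - {"tx": 25,"ty": -91,"tz": 41,"wx": 0,"wy": 0,"wz": -0.006,"grip": 100}
    - {"tx": 25,"ty": -91,"tz": 41,"wx": 0,"wy": 0,"wz": -0.006,"grip": 100}

```text
t: 2.05
eef_pos: [0.5365, 0.0118, 0.1602]
tcp_rot: [[-0.62, -0.785, -0.001], [-0.785, 0.62, 0.001], [-0.0, 0.001, -1.0]]
wrist_force: [0.3, 0.3, -0.2]
finger_gap: 1.002
grip_force: 0.0
```

```bash
python3 -c "
from h import *
goto(.538,.0098,.06,.902+np.pi/2)
c=r.read_camera('scene');a=cv2.resize(c['color'][165:285,190:330],None,fx=5,fy=5,interpolation=cv2.INTER_CUBIC);save('scene2.png',a)"
```

```text
t 2.05 tcp [0.5365 0.0118 0.1602] yang 2.473 q6 -2.613
  d mm [  0.6  -2.5 100.2] w [ 0.001  0.    -0.   ]
```

View pics/scene2.png

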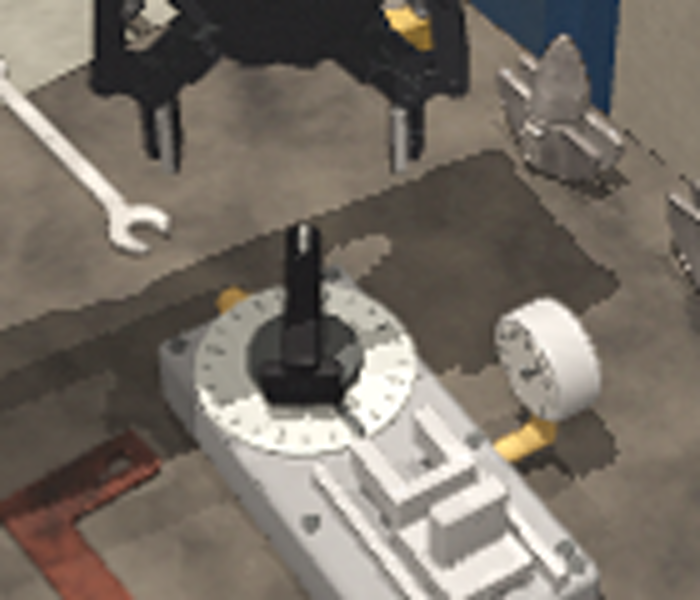

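The fingers straddle the bar, at crop x 165 and 400 with the knob at 303. I'll descend and then close.

Emit:
carry_out:
  deltas:
    - {"tx": 1,"ty": -2.5,"tz": 40,"wx": 0,"wy": 0,"wz": 0,"grip": 100}
    - {"tx": 1,"ty": -2.5,"tz": 75,"wx": 0,"wy": 0,"wz": 0,"grip": 100}
    - {"tx": 1,"ty": -2.5,"tz": 98,"wx": 0,"wy": 0,"wz": 0,"grip": 100}
    - {"tx": 1,"ty": -2.5,"tz": 98,"wx": 0,"wy": 0,"wz": 0,"grip": 40}
    - {"tx": 1,"ty": -2.5,"tz": 98,"wx": 0,"wy": 0,"wz": 0,"grip": 30}

```text
t: 2.72
eef_pos: [0.5391, 0.0097, 0.0638]
tcp_rot: [[-0.619, -0.785, 0.003], [-0.785, 0.619, -0.0], [-0.001, -0.002, -1.0]]
wrist_force: [-0.8, -0.0, 0.2]
finger_gap: 0.599
grip_force: 0.0
```

Emit:
carry_out:
  deltas:
    - {"tx": 0,"ty": 0,"tz": 0,"wx": 0,"wy": 0,"wz": 0,"grip": 0}
    - {"tx": 0,"ty": 0,"tz": 0,"wx": 0,"wy": 0,"wz": 0,"grip": 0}
    - {"tx": 0,"ty": 0,"tz": 0,"wx": 0,"wy": 0,"wz": 0,"grip": 0}
    - {"tx": 0,"ty": 0,"tz": 0,"wx": 0,"wy": 0,"wz": 0,"grip": 0}

```text
t: 3.22
eef_pos: [0.5388, 0.0095, 0.0639]
tcp_rot: [[-0.62, -0.785, 0.001], [-0.785, 0.62, 0.001], [-0.001, -0.001, -1.0]]
wrist_force: [-2.3, 1.9, 6.7]
finger_gap: 0.176
grip_force: 60.5
```

```bash
python3 -c "
from h import *
goto(.538,.0098,.062,.902+np.pi/2);s=r.sense();print(s['joint_positions'],s['wrist_force'],s['wrist_torque'])"
```

```text
t 3.225 tcp [0.5388 0.0095 0.0639] yang 2.473 q6 -2.617
  d mm [0.3 0.8 1.9] w [-0.001  0.001 -0.   ]
[-1.43545096e-01  3.30216288e-01  1.76922228e+00  1.09510091e-03
  1.04095859e+00 -2.61687647e+00] [-2.25243189  1.9193834   6.71577799] [0.3420356  0.29986154 0.03942313]
```

Emit:
carry_out:
  deltas:
    - {"tx": 0,"ty": 0,"tz": 0,"wx": 0,"wy": 0,"wz": 0.175,"grip": 0}
    - {"tx": 0,"ty": 0,"tz": 0,"wx": 0,"wy": 0,"wz": 0.35,"grip": 0}
    - {"tx": 0,"ty": 0,"tz": 0,"wx": 0,"wy": 0,"wz": 0.525,"grip": 0}
    - {"tx": 0,"ty": 0,"tz": 0,"wx": 0,"wy": 0,"wz": 0.7,"grip": 0}
    - {"tx": 0,"ty": 0,"tz": 0,"wx": 0,"wy": 0,"wz": 0.875,"grip": 0}

```text
t: 3.85
eef_pos: [0.5384, 0.01, 0.0639]
tcp_rot: [[-1.0, -0.022, 0.001], [-0.022, 1.0, 0.001], [-0.001, 0.001, -1.0]]
wrist_force: [-2.9, 3.8, 6.4]
finger_gap: 0.174
grip_force: 60.7
```

```bash
python3 -c "
from h import *
goto(.538,.0098,.064,.902+np.pi/2-2.625);s=r.sense();print(s['wrist_force'],s['wrist_torque'])"
```

```text
t 3.85 tcp [0.5384 0.01   0.0639] yang 1.593 q6 -1.736
  d mm [ 0.4 -0.2 -0.1] w [ 2.000e-03 -1.000e-03  1.745e+00]
[-2.92786286  3.81594861  6.40728623] [0.52592044 0.53065525 0.17843222]
```

Emit:
carry_out:
  deltas:
    - {"tx": 0,"ty": 0,"tz": 0,"wx": 0,"wy": 0,"wz": 0.175,"grip": 0}
    - {"tx": 0,"ty": 0,"tz": 0,"wx": 0,"wy": 0,"wz": 0.35,"grip": 0}
    - {"tx": 0,"ty": 0,"tz": 0,"wx": 0,"wy": 0,"wz": 0.525,"grip": 0}
    - {"tx": 0,"ty": 0,"tz": 0,"wx": 0,"wy": 0,"wz": 0.7,"grip": 0}
    - {"tx": 0,"ty": 0,"tz": 0,"wx": 0,"wy": 0,"wz": 0.875,"grip": 0}

```text
t: 4.47
eef_pos: [0.5386, 0.0105, 0.0639]
tcp_rot: [[-0.657, 0.753, 0.001], [0.753, 0.657, 0.002], [0.001, 0.002, -1.0]]
wrist_force: [-3.1, 4.8, 6.6]
finger_gap: 0.172
grip_force: 60.7
```

Emit:
carry_out:
  deltas:
    - {"tx": 0,"ty": 0,"tz": 0,"wx": 0,"wy": 0,"wz": 0.175,"grip": 0}
    - {"tx": 0,"ty": 0,"tz": 0,"wx": 0,"wy": 0,"wz": 0.35,"grip": 0}
    - {"tx": 0,"ty": 0,"tz": 0,"wx": 0,"wy": 0,"wz": 0.525,"grip": 0}
    - {"tx": 0,"ty": 0,"tz": 0,"wx": 0,"wy": 0,"wz": 0.7,"grip": 0}
    - {"tx": 0,"ty": 0,"tz": 0,"wx": 0,"wy": 0,"wz": 0.87,"grip": 0}

```text
t: 5.1
eef_pos: [0.539, 0.0107, 0.0639]
tcp_rot: [[0.152, 0.988, 0.002], [0.988, -0.152, 0.003], [0.003, 0.002, -1.0]]
wrist_force: [-1.4, 5.3, 4.8]
finger_gap: 0.172
grip_force: 60.5
```

Emit:
carry_out:
  deltas:
    - {"tx": 0,"ty": 0,"tz": 0,"wx": 0,"wy": 0,"wz": 0,"grip": 0}
    - {"tx": 0,"ty": 0,"tz": 0,"wx": 0,"wy": 0,"wz": 0,"grip": 0}

```text
t: 5.35
eef_pos: [0.5391, 0.0107, 0.0639]
tcp_rot: [[0.147, 0.989, 0.002], [0.989, -0.147, 0.003], [0.003, 0.002, -1.0]]
wrist_force: [-1.2, 5.5, 4.6]
finger_gap: 0.171
grip_force: 60.5
```

```bash
python3 -c "
from h import *
goto(.538,.0098,.12,.902+np.pi/2-2.625);s=r.sense();print(s['wrist_force'],s['wrist_torque'])"
```

```text
t 5.35 tcp [0.5391 0.0107 0.0639] yang -0.147 q6 0.003
  d mm [ -0.9  -0.8 -56.1] w [ 0.002 -0.003  0.005]
[-1.16493276  5.47296255  4.57896208] [0.92589761 0.26121268 0.13011379]
```

Emit:
carry_out:
  deltas:
    - {"tx": 0,"ty": 0,"tz": 0,"wx": 0,"wy": 0,"wz": 0,"grip": 100}
    - {"tx": 0,"ty": 0,"tz": 0,"wx": 0,"wy": 0,"wz": 0,"grip": 100}
    - {"tx": 0,"ty": 0,"tz": -50,"wx": 0,"wy": 0,"wz": 0,"grip": 100}
    - {"tx": 0,"ty": 0,"tz": -100,"wx": 0,"wy": 0,"wz": 0,"grip": 100}
    - {"tx": 0,"ty": 0,"tz": -100,"wx": 0,"wy": 0,"wz": 0,"grip": 100}

```text
t: 5.98
eef_pos: [0.5421, 0.0082, 0.1676]
tcp_rot: [[0.147, 0.989, 0.011], [0.989, -0.147, -0.002], [-0.0, 0.011, -1.0]]
wrist_force: [1.0, 0.3, -0.6]
finger_gap: 0.997
grip_force: 0.0
```

```bash
python3 -c "
from h import *
goto(.538,.0098,.064,-.147)
c=r.read_camera('scene');a=cv2.resize(c['color'][210:290,200:310],None,fx=7,fy=7,interpolation=cv2.INTER_CUBIC);save('scene3.png',a)
K=np.array([.538,.0098]);m=-1.659
P=[[*(K+.048*np.array([np.cos(m+e),np.sin(m+e)])),.086] for e in(0,.1,.2)]+[[*K,.086],[*K,.044]]
print((proj(c,P)-[200,210])*7+3)"
```

```text
t 5.975 tcp [0.5421 0.0082 0.1676] yang -0.147 q6 0.003
  d mm [  1.   -5.5 103.5] w [ 0.011  0.    -0.   ]
[[434.42237727 209.28126935]
 [447.35233857 202.14838947]
 [459.2540274  194.11247485]
 [352.33321305 110.89576191]
 [357.48983218 198.26384388]]
```

View pics/scene3.png

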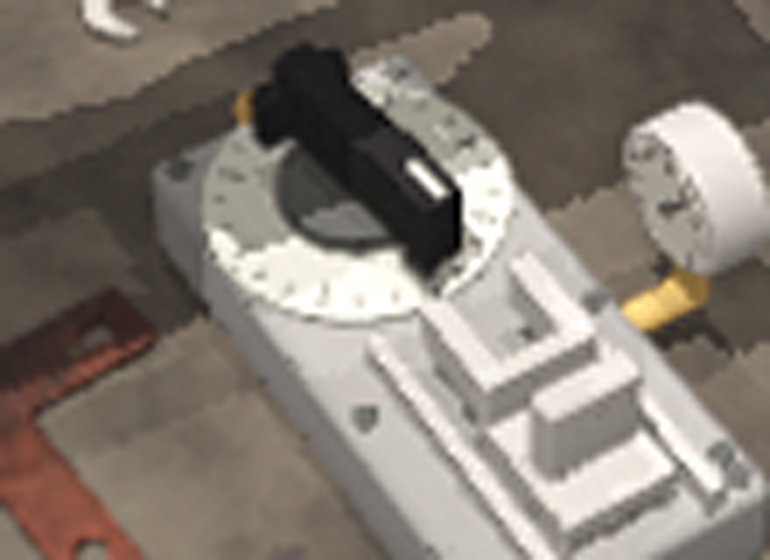

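The tip's top edge is centred near crop (438,207), against (434,209) predicted for "on the mark", so it is close. I'll move the arm aside to measure both views cleanly.

Emit:
carry_out:
  deltas:
    - {"tx": 160,"ty": 0,"tz": -120,"wx": 0,"wy": 0,"wz": 0,"grip": 100}
    - {"tx": 160,"ty": 0,"tz": -120,"wx": 0,"wy": 0,"wz": 0,"grip": 100}
    - {"tx": 160,"ty": 0,"tz": -120,"wx": 0,"wy": 0,"wz": 0,"grip": 100}
    - {"tx": 160,"ty": 0,"tz": -120,"wx": 0,"wy": 0,"wz": 0,"grip": 100}

```text
t: 6.52
eef_pos: [0.5625, 0.17, 0.2838]
tcp_rot: [[0.143, 0.99, 0.003], [0.99, -0.143, 0.001], [0.001, 0.003, -1.0]]
wrist_force: [-0.9, -0.0, -0.3]
finger_gap: 1.001
grip_force: 0.0
```

```bash
python3 -c "
from h import *
goto(.538,.0098,.064,-.147)
c=r.read_camera('scene');t=r.read_camera('top')
a=cv2.resize(c['color'][210:285,205:305],None,fx=6,fy=6,interpolation=cv2.INTER_CUBIC)[:,:600]
b=cv2.resize(t['color'][200:265,240:345],None,fx=7.6,fy=7.6,interpolation=cv2.INTER_CUBIC);save('top4.png',b)
np.save('c4',c['color']);np.save('t4',t['color'])
m=-1.659;K=np.array([.538,.0098])
for n,q in(('scene',c),('top',t)):
    g=q['color'].max(2)
    hull=proj(q,[[*(K+rr*np.array([np.cos(m+e),np.sin(m+e)])),.086] for rr,e in((.02,.4),(.052,.25),(.052,-.25),(.02,-.4))])
    M=np.zeros(g.shape,np.uint8);cv2.fillPoly(M,[hull.astype(np.int32)],1)
    print(n,hull.round(0).tolist());x0,y0=hull.min(0).astype(int);x1,y1=hull.max(0).astype(int)+1
    print(g[y0:y1,x0:x1])
"
```

```text
t 6.525 tcp [0.5625 0.17   0.2838] yang -0.144 q6 0.29
  d mm [-162.3   -1.9  219.6] w [ 0.003 -0.001  0.003]
scene [[257.0, 229.0], [267.0, 238.0], [257.0, 243.0], [251.0, 232.0]]
[[ 61  61  59  59  57  53  43  89 233 255 255 255 255 255 255 255 216]
 [ 51  62  60  60  60  57  54  46  68 232 255 255 255 255 211 143 205]
 [ 43  50  61  60  59  59  57  51  43  65 255 255 255 255 246 255 255]
 [ 30  33  50  55  59  59  56  84  84  45 169 255 255 255 255 255 255]
 [ 31  29  31  50  55  58  53 187 212 120  39 167 255 255 255 255 255]
 [ 32  30  31  32  49  53  55 147 255 224 117  41 167 255 255 255 255]
 [ 31  34  33  31  33  51  51  42 132 255 224 115  41 169 255 255 255]
 [ 31  30  31  31  30  26  48  52  41 141 255 218 105  41 169 255 255]
 [ 30  29  30  33  31  29  38  51  51  41 133 255 184  69  22 255 255]
 [ 45  30  29  32  31  30  30  38  50  49  44 113  62  27  10 228 255]
 [ 86  44  30  32  33  31  32  30  36  49  51  42  29  22  10 231 255]
 [118  87  46  29  30  32  32  29  30  33  28  24  26  21  11 234 221]
 [129 118  87  44  29  30  31  31  32  32  29  30  27  25  14 231 255]
 [126 130 120  86  43  30  31  31  31  31  29  28  27  25  13 153 255]]
top [[281.0, 227.0], [294.0, 226.0], [293.0, 236.0], [280.0, 233.0]]
[[ 74  89 140 179 191 193 193 194 191 168 166 192 218 231]
 [ 56  66  74 101 106 109 110 111 108  98  94 110 160 225]
 [ 67  71  71  69  74  96 125 132 130 134 151 148 151 219]
 [ 84  86  83  86 107 165 219 227 215 215 232 220 169 209]
 [ 93 101  99  95 124 192 240 241 221 205 211 197 156 206]
 [104 108 103 101 107 132 153 154 134 127 128 122 132 206]
 [ 95  88  88  92  91  93  94  85  92  88  88  97 138 206]
 [ 70  75  92 133 164 179 196 203 203 206 207 209 211 220]
 [107 116 166 243 255 255 255 255 255 255 255 255 248 228]
 [125 142 225 255 255 255 255 255 255 255 255 255 249 231]
 [139 197 253 255 255 255 255 255 255 254 255 255 246 225]]
```

View pics/top4.png

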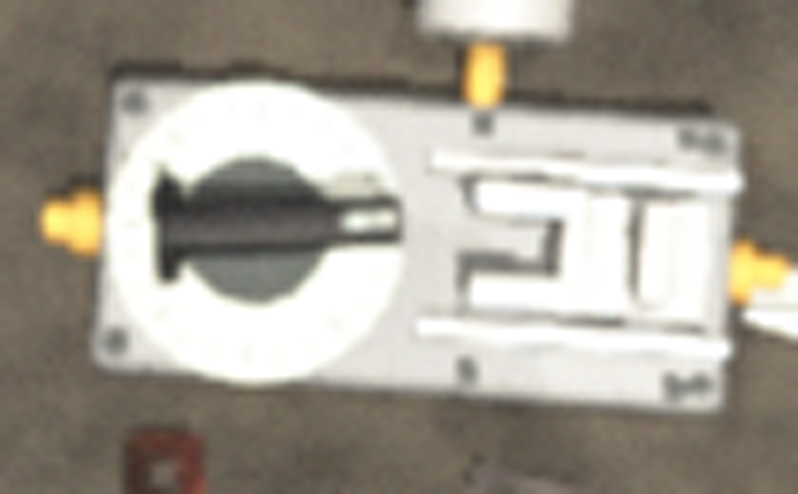

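The top view shows the bar running from its tail at (168,225) to its tip at (400,219), while the regulator's axis slopes down to the right. The knob is therefore still short of the mark by roughly 0.1 rad. I'll calculate it from the stripe and bar.

```bash
cat >> h.py <<'E'
def knob(K=np.array([.538,.0100]),m=-1.659,img=None):
    out=[]
    for n in("scene","top"):
        q=r.read_camera(n);g=q["color"].max(2).astype(float)
        # bar-top sample columns: rows of brightness across the bar at radii; stripe = bright peak
        R=[]
        for rr in np.arange(.030,.0451,.002):
            e=np.linspace(-.0075,.0075,61)   # offset across nominal mark line, m
            off=e+0
            best=None
            u=np.array([np.cos(m),np.sin(m)]);v=np.array([-u[1],u[0]])
            e=np.linspace(-.012,.012,97)
            p=proj(q,np.c_[K+rr*u+e[:,None]*v,np.full(97,.086)]).astype(np.float32)
            w=cv2.remap(g.astype(np.float32),p[:,0].reshape(1,-1),p[:,1].reshape(1,-1),cv2.INTER_LINEAR)[0]
            R.append(w)
        out.append((n,np.array(R),e,np.arange(.030,.0451,.002)))
    return out
E
python3 - <<'E'
from h import *
t=r.read_camera("top");c=r.read_camera("scene")
for n,R,e,rr in knob():
    print(n)
    for w,a in zip(R,rr): print(a.round(3),w[::4].astype(int))
# stripe PCA at z=.086
def pca(q,box,th):
    x0,y0,x1,y1=box;g=q["color"].max(2)[y0:y1,x0:x1].astype(float)-th;g[g<0]=0
    yy,xx=np.mgrid[y0:y1,x0:x1];P=ray(q,np.c_[xx.ravel(),yy.ravel()],.086)[:,:2];w=g.ravel()
    c=(P*w[:,None]).sum(0)/w.sum();S=np.cov(P.T,aweights=w);l,v=np.linalg.eigh(S);d=v[:,1]*np.sign(-v[1,1])
    print("stripe c",c.round(4),"ang",np.arctan2(d[1],d[0]).round(3),"from K",np.arctan2(c[1]-.0100,c[0]-.538).round(3))
pca(t,(284,228,292,232),130)
# regulator direction: rails / brass stubs in this top picture
im=t["color"]
h=cv2.cvtColor(im,cv2.COLOR_RGB2HSV);mk=((h[...,0]>14)&(h[...,0]<28)&(h[...,1]>130)&(h[...,2]>120)).astype(np.uint8)
C=ray(t,crop2px([[112,78],[740,120],[722,410],[94,368]],240,200,7.6),.04);u=(C[0]-C[1]+C[3]-C[2])[:2];u/=np.linalg.norm(u)
print("reg c",C.mean(0),"ax",np.arctan2(-u[1],-u[0]),"K",C.mean(0)[:2]+.055*u)
T=ray(t,crop2px([[435,162],[742,183],[418,326],[728,348]],240,200,7.6),.045)
for a,b in((0,1),(2,3)):
    d=T[b]-T[a];print("rail ang",np.arctan2(d[1],d[0]))
B=ray(t,crop2px([[168,225],[400,219]],240,200,7.6),.086)[:,:2];d=B[1]-B[0];print("bar",B,np.linalg.norm(d),np.arctan2(d[1],d[0]))
D=ray(t,crop2px([[256,232]],240,200,7.6),.044);print("dial",D)
E
```

```text
scene
0.03 [ 31  31  31  31  31  31  31  34  42  49  50  49  55 100 150 186 208 209
 155 105  87 107 158 209 244]
0.032 [ 31  31  31  30  30  30  31  34  41  47  52  52  68 100 159 223 242 211
 171 116  68  72 137 204 236]
0.034 [ 31  31  31  32  31  30  29  30  38  47  49  47  49  82 139 194 224 226
 178 123  89  94 134 195 240]
0.036 [ 30  31  32  32  31  30  31  36  42  47  50  50  55  74 133 199 247 226
 189 135  82  61 120 187 224]
0.038 [ 30  30  31  31  30  30  32  35  42  49  50  48  48  76 119 180 221 233
 191 141  96  87 111 175 229]
0.04 [ 29  30  32  33  32  30  30  33  38  45  49  48  44  58 114 178 229 236
 208 153  95  71 107 172 214]
0.042 [ 30  30  31  32  32  31  30  32  38  46  50  49  48  70 106 161 217 237
 193 144  94  74  88 155 215]
0.044 [ 30  30  30  30  30  29  30  32  36  42  47  48  47  46  91 144 182 186
 183 135  83  61  92 152 207]
top
0.03 [255 255 255 255 255 255 226 195 162 125  88 110 130 153 178 204 196 188
 170 140 108 109 108 124 159]
0.032 [255 255 255 255 255 255 233 208 180 140 100 114 139 167 199 234 232 224
 204 170 133 121 113 122 154]
0.0
[... 293 characters left out ...]

 215 184 150 125 112  98 126]
0.04 [254 254 254 254 255 255 248 227 207 168 121  93 109 125 154 184 209 217
 225 197 166 136 117  97 119]
0.042 [254 254 254 254 255 255 251 231 211 171 123  88 106 123 151 185 213 222
 232 212 178 146 127 106 121]
0.044 [254 255 255 255 255 255 253 234 214 180 135  95 107 117 139 168 196 208
 218 205 173 144 131 120 133]
stripe c [ 0.5393 -0.027 ] ang -1.533 from K -1.536
reg c [ 0.53388579 -0.04452789  0.04      ] ax -1.6595530397356868 K [0.53876101 0.01025561]
rail ang -1.6612752524393515
rail ang -1.6631893081260618
bar [[ 0.53922772  0.03868036]
 [ 0.53951672 -0.03738902]] 0.07606993529918482 -1.5669971539874479
dial [[0.53870169 0.00997426 0.044     ]]
```

Both views put the nose about +0.10 rad short. It rested near −1.56 after being held at −1.718, so the springback is about 0.16. I'll regrip at a tool y angle of +0.01 and turn to −0.247.

```bash
python3 -c "
from h import *
goto(.5387,.0100,.165,.01)"
```

```text
t 6.825 tcp [0.5604 0.1657 0.2796] yang -0.149 q6 0.289
  d mm [-157.     2.1  114.9] w [-0.005  0.002 -0.159]
```

Emit:
carry_out:
  deltas:
    - {"tx": -157,"ty": 2,"tz": 115,"wx": -0.005,"wy": 0.002,"wz": -0.159,"grip": 100}
    - {"tx": -157,"ty": 2,"tz": 115,"wx": -0.005,"wy": 0.002,"wz": -0.159,"grip": 100}
    - {"tx": -157,"ty": 2,"tz": 115,"wx": -0.005,"wy": 0.002,"wz": -0.159,"grip": 100}
    - {"tx": -157,"ty": 2,"tz": 115,"wx": -0.005,"wy": 0.002,"wz": -0.159,"grip": 100}
    - {"tx": -157,"ty": 2,"tz": 115,"wx": -0.005,"wy": 0.002,"wz": -0.159,"grip": 100}

```text
t: 7.45
eef_pos: [0.5399, 0.0108, 0.1665]
tcp_rot: [[-0.009, 1.0, 0.003], [1.0, 0.009, 0.002], [0.002, 0.003, -1.0]]
wrist_force: [1.3, 0.3, 0.5]
finger_gap: 1.001
grip_force: 0.0
```

```bash
python3 -c "
from h import *
goto(.5387,.0100,.064,.01)"
```

```text
t 7.45 tcp [0.5399 0.0108 0.1665] yang 0.009 q6 -0.152
  d mm [ -1.1  -1.6 102.5] w [ 0.003 -0.002 -0.001]
```

Emit:
carry_out:
  deltas:
    - {"tx": 0,"ty": -1,"tz": 45,"wx": 0.002,"wy": 0,"wz": 0,"grip": 100}
    - {"tx": 0,"ty": -1,"tz": 80,"wx": 0.002,"wy": 0,"wz": 0,"grip": 100}
    - {"tx": 0,"ty": -1,"tz": 101,"wx": 0.002,"wy": 0,"wz": 0,"grip": 100}
    - {"tx": 0,"ty": -1,"tz": 101,"wx": 0.002,"wy": 0,"wz": 0,"grip": 40}
    - {"tx": 0,"ty": -1,"tz": 101,"wx": 0.002,"wy": 0,"wz": 0,"grip": 30}

```text
t: 8.07
eef_pos: [0.5418, 0.0124, 0.068]
tcp_rot: [[-0.013, 1.0, 0.006], [1.0, 0.013, 0.001], [0.001, 0.007, -1.0]]
wrist_force: [0.4, 0.2, 0.1]
finger_gap: 0.602
grip_force: 0.0
```

Emit:
carry_out:
  deltas:
    - {"tx": 0,"ty": 0,"tz": 0,"wx": 0,"wy": 0,"wz": 0,"grip": 0}
    - {"tx": 0,"ty": 0,"tz": 0,"wx": 0,"wy": 0,"wz": 0,"grip": 0}
    - {"tx": 0,"ty": 0,"tz": 0,"wx": 0,"wy": 0,"wz": 0,"grip": 0}
    - {"tx": 0,"ty": 0,"tz": 0,"wx": 0,"wy": 0,"wz": 0,"grip": 0}

```text
t: 8.57
eef_pos: [0.5393, 0.0119, 0.0679]
tcp_rot: [[-0.012, 1.0, 0.001], [1.0, 0.012, 0.002], [0.002, 0.001, -1.0]]
wrist_force: [-5.1, -0.7, 9.8]
finger_gap: 0.17
grip_force: 59.8
```

```bash
python3 -c "
from h import *
goto(.5387,.0100,.064,-.247);s=r.sense();print(s['wrist_force'],s['wrist_torque'])"
```

```text
t 8.575 tcp [0.5393 0.0119 0.0679] yang 0.012 q6 -0.153
  d mm [-1.9 -0.6  3.8] w [ 0.001 -0.002  0.259]
[-5.09840663 -0.66017802  9.7583732 ] [0.03894428 0.95899492 0.03966825]
```

Emit:
carry_out:
  deltas:
    - {"tx": 0,"ty": 0,"tz": 0,"wx": 0,"wy": 0,"wz": 0.13,"grip": 0}
    - {"tx": 0,"ty": 0,"tz": 0,"wx": 0,"wy": 0,"wz": 0.26,"grip": 0}
    - {"tx": 0,"ty": 0,"tz": 0,"wx": 0,"wy": 0,"wz": 0.26,"grip": 0}
    - {"tx": 0,"ty": 0,"tz": 0,"wx": 0,"wy": 0,"wz": 0.26,"grip": 0}

```text
t: 9.07
eef_pos: [0.5397, 0.0119, 0.0679]
tcp_rot: [[0.245, 0.97, 0.002], [0.97, -0.245, 0.001], [0.002, 0.002, -1.0]]
wrist_force: [-4.7, 1.0, 7.2]
finger_gap: 0.17
grip_force: 59.6
```

Emit:
carry_out:
  deltas:
    - {"tx": 0,"ty": 0,"tz": 0,"wx": 0,"wy": 0,"wz": 0,"grip": 100}
    - {"tx": 0,"ty": 0,"tz": 0,"wx": 0,"wy": 0,"wz": 0,"grip": 100}
    - {"tx": 0,"ty": 0,"tz": -50,"wx": 0,"wy": 0,"wz": 0,"grip": 100}
    - {"tx": 0,"ty": 0,"tz": -110,"wx": 0,"wy": 0,"wz": 0,"grip": 100}
    - {"tx": 100,"ty": 0,"tz": -170,"wx": 0,"wy": 0,"wz": 0,"grip": 100}

```text
t: 9.7
eef_pos: [0.5549, 0.0614, 0.2125]
tcp_rot: [[0.251, 0.968, 0.009], [0.968, -0.251, 0.0], [0.003, 0.009, -1.0]]
wrist_force: [1.3, -0.2, 0.1]
finger_gap: 0.991
grip_force: 0.0
```

Emit:
carry_out:
  deltas:
    - {"tx": 140,"ty": 0,"tz": -50,"wx": 0,"wy": 0,"wz": 0,"grip": 100}
    - {"tx": 140,"ty": 0,"tz": -50,"wx": 0,"wy": 0,"wz": 0,"grip": 100}
    - {"tx": 140,"ty": 0,"tz": -50,"wx": 0,"wy": 0,"wz": 0,"grip": 100}

```text
t: 10.07
eef_pos: [0.5881, 0.2027, 0.2607]
tcp_rot: [[0.242, 0.97, 0.007], [0.97, -0.242, 0.003], [0.005, 0.006, -1.0]]
wrist_force: [0.1, -0.7, -0.1]
finger_gap: 0.997
grip_force: 0.0
```

```bash
python3 - <<'E'
from h import *
goto(.5387,.01,.165,-.09)
t=r.read_camera("top");c=r.read_camera("scene")
for n,R,e,rr in knob(np.array([.5385,.01]),-1.660):
    print(n)
    for w,a in list(zip(R,rr))[::2]: print(a.round(3),w[::4].astype(int))
b=cv2.resize(t['color'][200:265,240:345],None,fx=5.3,fy=5.3,interpolation=cv2.INTER_CUBIC)
a=cv2.resize(c['color'][215:260,220:305],None,fx=6.5,fy=6.5,interpolation=cv2.INTER_CUBIC)[:,:556]
a=cv2.resize(a,(556,250));b=cv2.resize(b,(556,344));save("both5.png",np.vstack([b,a]))
E
```

```text
t 10.075 tcp [0.5881 0.2027 0.2607] yang -0.245 q6 0.437
  d mm [-199.4   -1.8   94.8] w [ 0.006 -0.004 -0.155]
scene
0.03 [ 31  31  32  36  42  47  51  50  49  66 134 220 235 195 153 104  66  53
  69  87 120 163 208 237 255]
0.034 [ 30  30  32  38  45  47  48  46  50  81 148 213 236 221 180 124  76  53
  54  72 152 221 255 255 255]
0.038 [ 31  31  34  39  46  48  49  47  43  60 135 207 231 216 182 123  74  61
  79 115 188 239 255 255 255]
0.042 [ 31  30  32  37  44  50  54  52  48  56 141 225 234 203 167 110  65  89
 162 244 255 255 255 255 255]
top
0.03 [253 250 246 206 163 132 115  98 114 134 155 180 203 186 168 144 113  81
  90  98 115 141 168 174 182]
0.034 [254 247 241 210 171 134 124 115 136 170 200 224 247 238 216 191 148 104
  97 106 119 142 166 178 184]
0.038 [254 240 222 195 154 113 112 114 129 166 202 224 243 244 219 194 152 109
  90 101 111 135 161 181 198]
0.042 [254 245 230 212 173 130 116 118 125 159 190 214 231 241 210 179 148 116
  90 104 118 142 171 198 218]
```

View pics/both5.png

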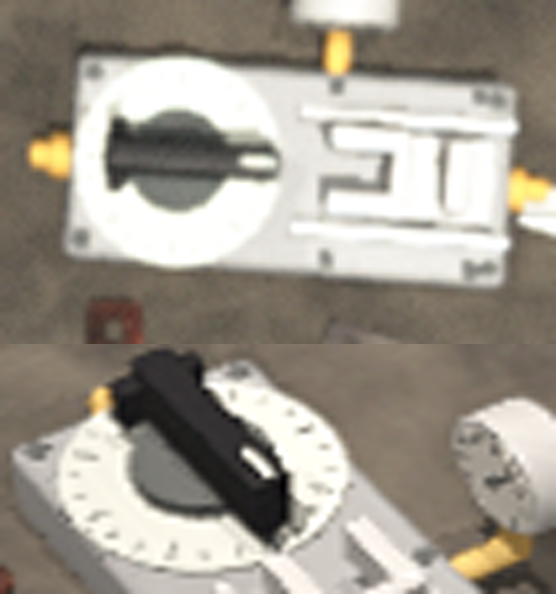

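The nose stripe lies on the mark line in both views, about 0.2–0.3 mm off (0.01 rad), so the knob is set. Next I'll go behind the lock's tab with the fingers shut.

```bash
python3 -c "
from h import *
goto(.5232,-.1623,.20,-.0885)"
```

```text
t 10.275 tcp [0.5868 0.199  0.2583] yang -0.247 q6 0.435
  d mm [-366.    26.8   57.8] w [ 0.002 -0.001 -0.159]
```

Emit:
carry_out:
  deltas:
    - {"tx": -366,"ty": 27,"tz": 0,"wx": 0.002,"wy": 0,"wz": -0.159,"grip": 0}
    - {"tx": -366,"ty": 27,"tz": 0,"wx": 0.002,"wy": 0,"wz": -0.159,"grip": 0}
    - {"tx": -366,"ty": 27,"tz": 0,"wx": 0.002,"wy": 0,"wz": -0.159,"grip": 0}
    - {"tx": -366,"ty": 27,"tz": 0,"wx": 0.002,"wy": 0,"wz": -0.159,"grip": 0}
    - {"tx": -366,"ty": 27,"tz": 0,"wx": 0.002,"wy": 0,"wz": -0.159,"grip": 0}

```text
t: 10.9
eef_pos: [0.5308, -0.1116, 0.2573]
tcp_rot: [[0.091, 0.996, -0.0], [0.996, -0.091, 0.002], [0.002, -0.0, -1.0]]
wrist_force: [0.9, 0.8, -0.8]
finger_gap: -0.0
grip_force: 0.0
```

```bash
python3 -c "
from h import *
goto(.5232,-.1623,.20,-.0885)"
```

```text
t 10.9 tcp [ 0.5308 -0.1116  0.2573] yang -0.091 q6 -0.277
  d mm [-51.3  -2.9  57.2] w [-0.    -0.002 -0.003]
```

Emit:
carry_out:
  deltas:
    - {"tx": -51,"ty": -3,"tz": 57,"wx": 0,"wy": -0.002,"wz": -0.003,"grip": 0}
    - {"tx": -51,"ty": -3,"tz": 57,"wx": 0,"wy": -0.002,"wz": -0.003,"grip": 0}
    - {"tx": -51,"ty": -3,"tz": 57,"wx": 0,"wy": -0.002,"wz": -0.003,"grip": 0}
    - {"tx": -51,"ty": -3,"tz": 57,"wx": 0,"wy": -0.002,"wz": -0.003,"grip": 0}

```text
t: 11.4
eef_pos: [0.5261, -0.1584, 0.2023]
tcp_rot: [[0.085, 0.996, 0.003], [0.996, -0.085, -0.0], [-0.0, 0.003, -1.0]]
wrist_force: [-0.5, 0.3, 0.1]
finger_gap: 0.002
grip_force: 0.0
```

```bash
python3 -c "
from h import *
goto(.5232,-.1623,.07,-.0885)
c=r.read_camera('scene');a=cv2.resize(c['color'][150:310,200:360],None,fx=3.7,fy=3.7,interpolation=cv2.INTER_CUBIC);save('scene6.png',a)"
```

```text
t 11.4 tcp [ 0.5261 -0.1584  0.2023] yang -0.085 q6 -0.365
  d mm [ -4.1  -3.  132.3] w [0.003 0.    0.003]
```

View pics/scene6.png

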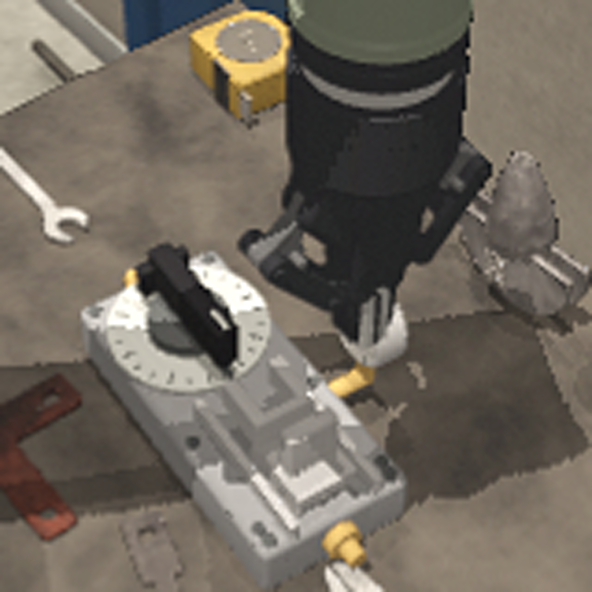

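The shut fingers hang behind the tab, at crop (375,330) at height, and nothing is in the way below. I'll descend.

Emit:
carry_out:
  deltas:
    - {"tx": -4,"ty": -2,"tz": 50,"wx": 0.003,"wy": 0,"wz": 0.003,"grip": 0}
    - {"tx": -4,"ty": -2,"tz": 95,"wx": 0.003,"wy": 0,"wz": 0.003,"grip": 0}
    - {"tx": -4,"ty": -2,"tz": 128,"wx": 0.003,"wy": 0,"wz": 0.003,"grip": 0}
    - {"tx": -4,"ty": -2,"tz": 128,"wx": 0.003,"wy": 0,"wz": 0.003,"grip": 0}
    - {"tx": -4,"ty": -2,"tz": 128,"wx": 0.003,"wy": 0,"wz": 0.003,"grip": 0}

```text
t: 12.08
eef_pos: [0.525, -0.1627, 0.0752]
tcp_rot: [[0.088, 0.996, 0.001], [0.996, -0.088, -0.001], [-0.001, 0.001, -1.0]]
wrist_force: [-1.1, 0.5, -0.2]
finger_gap: -0.001
grip_force: 0.0
```

```bash
python3 -c "
from h import *
goto(.5247,-.1454,.074,-.0885)"
```

```text
t 12.075 tcp [ 0.525  -0.1627  0.0752] yang -0.088 q6 -0.37
  d mm [17.2 -1.8  1.1] w [0.001 0.001 0.001]
```

Emit:
carry_out:
  deltas:
    - {"tx": 12,"ty": -1,"tz": 0,"wx": 0,"wy": 0,"wz": 0,"grip": 0}
    - {"tx": 20,"ty": -1,"tz": 0,"wx": 0,"wy": 0,"wz": 0,"grip": 0}
    - {"tx": 27,"ty": -1,"tz": 0,"wx": 0,"wy": 0,"wz": 0,"grip": 0}
    - {"tx": 34,"ty": -1,"tz": 0,"wx": 0,"wy": 0,"wz": 0,"grip": 0}
    - {"tx": 40,"ty": -1,"tz": 0,"wx": 0,"wy": 0,"wz": 0,"grip": 0}

```text
t: 12.7
eef_pos: [0.5263, -0.1228, 0.0736]
tcp_rot: [[0.089, 0.996, -0.001], [0.996, -0.089, -0.001], [-0.001, -0.001, -1.0]]
wrist_force: [0.5, -1.8, 1.9]
finger_gap: -0.003
grip_force: 1.1
```

Emit:
carry_out:
  deltas:
    - {"tx": 4,"ty": 0,"tz": 0,"wx": 0,"wy": 0,"wz": 0,"grip": 0}
    - {"tx": 8,"ty": 0,"tz": 0,"wx": 0,"wy": 0,"wz": 0,"grip": 0}
    - {"tx": 10,"ty": 0,"tz": 0,"wx": 0,"wy": 0,"wz": 0,"grip": 0}

```text
t: 13.08
eef_pos: [0.5267, -0.1127, 0.0731]
tcp_rot: [[0.089, 0.996, -0.002], [0.996, -0.089, 0.0], [-0.0, -0.002, -1.0]]
wrist_force: [0.6, -2.2, 0.6]
finger_gap: 0.002
grip_force: 1.0
```

Emit:
carry_out:
  deltas:
    - {"tx": 2,"ty": 0,"tz": 0,"wx": 0,"wy": 0,"wz": 0,"grip": 0}
    - {"tx": 4,"ty": 0,"tz": 0,"wx": 0,"wy": 0,"wz": 0,"grip": 0}

```text
t: 13.32
eef_pos: [0.527, -0.1088, 0.073]
tcp_rot: [[0.089, 0.996, -0.002], [0.996, -0.089, 0.0], [-0.0, -0.002, -1.0]]
wrist_force: [1.1, -3.0, 0.1]
finger_gap: 0.003
grip_force: 1.0
```

The fork has passed the nose with only about 2–3 N. Pushing on through the catch.

Emit:
carry_out:
  deltas:
    - {"tx": 3,"ty": 0,"tz": 0,"wx": 0,"wy": 0,"wz": 0,"grip": 0}
    - {"tx": 6,"ty": 0,"tz": 0,"wx": 0,"wy": 0,"wz": 0,"grip": 0}
    - {"tx": 9,"ty": 0,"tz": 0,"wx": 0,"wy": 0,"wz": 0,"grip": 0}
    - {"tx": 12,"ty": 0,"tz": 0,"wx": 0,"wy": 0,"wz": 0,"grip": 0}

```text
t: 13.82
eef_pos: [0.5278, -0.1001, 0.0732]
tcp_rot: [[0.088, 0.996, -0.002], [0.996, -0.088, -0.006], [-0.007, -0.002, -1.0]]
wrist_force: [-1.3, -13.7, -1.4]
finger_gap: 0.001
grip_force: 6.5
```

Emit:
carry_out:
  deltas:
    - {"tx": 2,"ty": 0,"tz": 0,"wx": 0,"wy": 0,"wz": 0,"grip": 0}
    - {"tx": 3,"ty": 0,"tz": 0,"wx": 0,"wy": 0,"wz": 0,"grip": 0}

```text
t: 14.08
eef_pos: [0.5283, -0.0953, 0.0731]
tcp_rot: [[0.089, 0.996, -0.002], [0.996, -0.089, -0.002], [-0.002, -0.002, -1.0]]
wrist_force: [1.9, -2.6, 0.0]
finger_gap: 0.001
grip_force: 1.8
```

Emit:
carry_out:
  deltas:
    - {"tx": 2,"ty": 0,"tz": 0,"wx": 0,"wy": 0,"wz": 0,"grip": 0}
    - {"tx": 3,"ty": 0,"tz": 0,"wx": 0,"wy": 0,"wz": 0,"grip": 0}
    - {"tx": 3,"ty": 0,"tz": 0,"wx": 0,"wy": 0,"wz": 0,"grip": 0}

```text
t: 14.45
eef_pos: [0.5284, -0.0922, 0.0731]
tcp_rot: [[0.088, 0.996, -0.002], [0.996, -0.088, -0.003], [-0.003, -0.002, -1.0]]
wrist_force: [0.9, -7.7, -0.5]
finger_gap: 0.006
grip_force: 3.6
```

Emit:
carry_out:
  deltas:
    - {"tx": 2,"ty": 0,"tz": 0,"wx": 0,"wy": 0,"wz": 0,"grip": 0}
    - {"tx": 3,"ty": 0,"tz": 0,"wx": 0,"wy": 0,"wz": 0,"grip": 0}
    - {"tx": 3,"ty": 0,"tz": 0,"wx": 0,"wy": 0,"wz": 0,"grip": 0}

```text
t: 14.82
eef_pos: [0.5284, -0.092, 0.0732]
tcp_rot: [[0.088, 0.996, -0.003], [0.996, -0.088, -0.008], [-0.008, -0.002, -1.0]]
wrist_force: [-1.2, -16.0, -2.2]
finger_gap: -0.001
grip_force: 7.7
```

It is hard against the stop: the force rises and nothing moves. Backing off and lifting clear.

Emit:
carry_out:
  deltas:
    - {"tx": -12,"ty": 0,"tz": 0,"wx": 0,"wy": 0,"wz": 0,"grip": 0}
    - {"tx": -25,"ty": 0,"tz": 0,"wx": 0,"wy": 0,"wz": 0,"grip": 0}
    - {"tx": -28,"ty": 0,"tz": -60,"wx": 0,"wy": 0,"wz": 0,"grip": 0}
    - {"tx": -28,"ty": 0,"tz": -120,"wx": 0,"wy": 0,"wz": 0,"grip": 0}
    - {"tx": -28,"ty": 0,"tz": -150,"wx": 0,"wy": 0,"wz": 0,"grip": 0}

```text
t: 15.45
eef_pos: [0.5279, -0.1161, 0.2269]
tcp_rot: [[0.089, 0.996, 0.003], [0.996, -0.089, -0.001], [-0.0, 0.003, -1.0]]
wrist_force: [0.6, 0.2, -0.6]
finger_gap: 0.0
grip_force: 0.0
```

Emit:
carry_out:
  deltas:
    - {"tx": 0,"ty": 0,"tz": 0,"wx": 0,"wy": 0,"wz": 0,"grip": 0}
    - {"tx": 0,"ty": 0,"tz": 0,"wx": 0,"wy": 0,"wz": 0,"grip": 0}

```text
t: 15.7
eef_pos: [0.5255, -0.1153, 0.2215]
tcp_rot: [[0.089, 0.996, -0.005], [0.996, -0.089, 0.002], [0.001, -0.005, -1.0]]
wrist_force: [-0.0, -0.3, 0.2]
finger_gap: -0.0
grip_force: 0.0
```

```bash
python3 -c "
from h import *
goto(.5,0,.2,-.0885)
c=r.read_camera('scene');a=cv2.resize(c['color'][205:315,205:325],None,fx=5,fy=5,interpolation=cv2.INTER_CUBIC);save('scene7.png',a)"
```

```text
t 15.7 tcp [ 0.5255 -0.1153  0.2215] yang -0.089 q6 -0.288
  d mm [112.5 -35.5  21.8] w [-0.005 -0.001 -0.   ]
```

View pics/scene7.png

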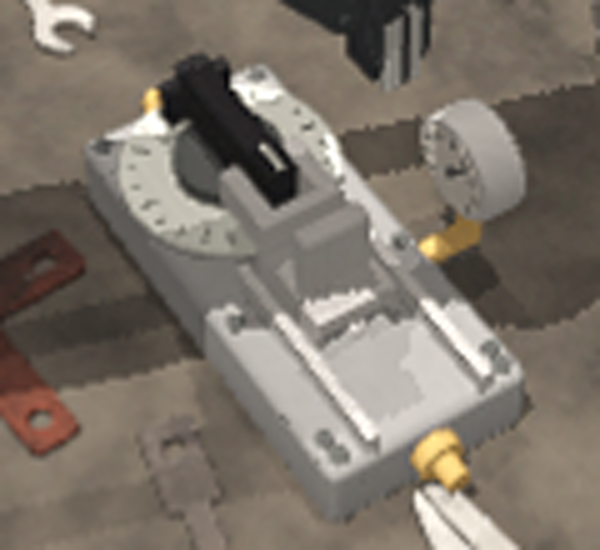

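The fork straddles the nose, with the tip at crop (285,180) between the prongs, the lock is home and the arm is clear.

```bash
python3 -c "
from bench import r
print(r.sign_off())"
```

```text
the job is handed in; nothing more can be done
None
```

I set the knob on the mark (about 0.01 rad off in both camera views), pushed the lock past its catch to the stop with the fork straddling the nose, and handed the job in at about 16 s; sign-off returned no verdict.

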